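Third hand at the heel-screwing jack

TASK

Take the tallest of the three loose block heels from the bench and set it, wide seat face down as it stands, on the heel seat of the upturned shoe on the sprung jack: rounded back at the back gauge, flat breast towards the toe, square and in line with the shoe. Then press it straight down with a steady push, as a third hand for the colleague who will drive the heel screw from below: the jack's sprung head should sink to about half of its 20 mm travel (a push of about 11 N) and must never be driven down to its stop. Finish while still holding the heel pressed like that, and leave the other things on the bench where they are.

Things in the scene. Friction and masses are not known exactly. Their poses are not given: they have to be found in the camera images.
- heel_tall: Tallest of three tan block heels with black rubber top piece: 58 mm high (others 42, 26), 50 long in x, 46 wide in y, about 85 g. It stands seat face down, top piece up, just as it goes onto the shoe. D-shaped from above: flat parallel flanks (y = +-23 mm, grip across them, x from -8 to +23), rounded back x = -25, flat breast x = +25. Origin: centre of the underside; x to the breast, z up
- heel_breast (a point): Point at the foot of the tall heel's breast, 24 mm along the heel's x from its origin
- shoe: Brown court shoe on its ivory last, upside down on the sprung head (moves with it), 236 mm long. Origin: centre of the flat level heel seat (50 mm wide, x -26 to +30), 206 mm above the bench when up; x to the toe, z up. Ahead of x = 30 the sole slopes up, to 50 mm above the seat at the ball (x = 125). The tall heel belongs with its origin at this origin and its x along this x
- gauge_tip (a point): Tip of the jack's back gauge, a bent steel blade 14 mm wide behind the shoe, moving with it: middle of the flat end that faces the heel's back, 27 mm behind and 12 mm above the shoe's origin; the blade is 4 mm thick and reaches 20 mm further back. A heel in its place has 2 mm of air to it
- sprung_head (a joint): Sink of the jack's sprung head with the shoe, m: 0 at rest (up), 0.020 at its bottom stop. It slides straight down on a steel post inside a coil spring. The push that holds it is about 3 N to start moving it and then 0.8 N more per mm: 7 N at 5 mm, 11 N at 10 mm, 15 N at 15 mm
- jack: Dark grey-green cast swan-neck stand of the jack, bolted down: base plate 250 x 130 x 14 mm, arm 86 mm high, under the shoe. Origin: on the bench below the heel seat's centre; x towards the toe
- heel_mid: Bystander: the middle block heel, 42 mm high, otherwise as the tall one; origin at the centre of the underside, x towards the breast
- heel_low: Bystander: the low block heel, 26 mm high, otherwise as the tall one; origin at the centre of the underside, x towards the breast
- screw_tray: Bystander: open steel tray of heel screws, 90 x 75 x 26 mm; origin at the centre of the underside
- angle_driver: Bystander: angle-head screwdriver with black handle and aluminium head, 222 mm long along its x, 37 mm high; origin 92 mm from the head's end, on the bench
- hammer: Bystander: hammer lying along its x
- cement_tin: Bystander: closed metal tin, 72 mm across, 85 mm high; origin at the centre of the underside
- pincers: Bystander: dark steel pincers, 190 mm long, lying along their x
- rule: Bystander: steel rule 200 x 26 x 5 mm, flat on the bench; origin at the centre of the underside

How it is judged:
By the outcome, as a careful person would: the job done as asked, in the order asked, and still so for the second after the job is handed in, while the arm keeps its last pose, push and grip.
It also fails if it takes over 40 s, if anything falls off the work surface, if the arm or the gripper's body presses on something with over 40 N, if the wrist force passes 120 N, or if a joint passes its speed limit or range.

ROBOT

A 6-joint arm with a two-finger parallel gripper is mounted at the origin on the work surface. World frame = base frame: x ahead of the robot, y to its left, z up, the work surface at z = 0. Lengths are in m, angles in degrees, forces in N, time in s.
With the tool pointing down it reaches from about 0.425 to 0.95 m from the base axis. Payload 3.5 kg.
Tool frame: the origin (TCP) lies at the very end of the fingers, on their centre line; the grasp point (between the pads) lies 19 mm behind it; z points along the fingers, y is the line along which they close (so a half turn about z gives the same grasp; the last joint's range is limited). The gripper opens to 85 mm and grips with 20 to 120 N. Pads are 22 mm wide; open, the fingers measure 114 mm over their backs; the gripper's body (76 mm by 85 mm) begins 54 mm behind the grasp point. The pads swing forward as they close: fully open they stand 13 mm farther back than shut.
Start: joints at [-83.881, 16.404, 90.338, -0, 73.258, -8.594], TCP at [0.171, -0.653, 0.206] pointing down, gripper open.
Joint ranges: [-158.93, 158.93], [-51.34, 127.21], [12.03, 142.37], [-87.48, 267.48], [13.55, 161.25], [-162.69, 162.69]. Speed limits (degrees/s): [159.86, 159.86, 180, 180, 180, 180].

INTERFACE

Orientations are given as a 3x3 rotation matrix whose columns are the frame's x, y, z axes.
In Python, from station import telemetry, optics, hand_in, models gives the robot as it stands. The module is installed in compiled form; this text tells all that it offers.
- The arm moves only by the shell command python3 -m crank 'ROWS' [FORCE]. ROWS is JSON, a list of rows, each an object with "rot": the turn, a rotation vector about the tool's x, y, z in degrees, a list of three; "dp": the shift along the tool's x, y, z in cm, a list of three; "fingers": the gripper's target within -1 to 1 (shut at 1, half-way at 0, fully open at -1). In form: [{"rot": [ax, ay, az], "dp": [dx, dy, dz], "fingers": fingers}, ...]. A call has 1 to 8 rows; each row shifts and turns the commanded pose from where the row before left it, along the tool's axes as they then stand; what a row does not reach is not made up. A row lasts 1/8 s, in which the tool goes at most 62.5 mm and 10.7 degrees, less where a joint would pass 70% of its speed; a pose out of reach is approached as far as the arm can. A call is refused whole if a number of a shift passes 6.25 or a number of a turn 10.7, either way. A call with a gripper value outside its range is refused whole. The fingers move at their own pace and stop on an object; FORCE is the grip in N (left out, the last holds). Time passes only in rows, so rows that do not move let the fingers close. It gives the time, the measured TCP pose, the force, the opening and the grip force at its end, in the units of the state.
- telemetry.get_state(): the state, without advancing time (a new reading comes with each control period).
- optics.get_image(name): name is "scene" or "side" or "wrist"; returns the picture (480x640x3 uint8, red, green, blue); there is no depth.
- optics.get_calibration(name): a dict with "mtx" (3x3 intrinsics, pixels), "world_from_camera" (4x4, takes a point from camera to world coordinates). Camera axes: x right, y down, z forward; pixel columns grow to the right and rows downward; lengths in m; the calibration is good to about 2 mm. A picture is of the moment at which its call begins: read the wrist's pose just before it. get_calibration takes no time and is no camera call; for the wrist camera it gives the pose at the moment of the call.
- hand_in(): hands the job in; it is judged then, once.
Trained networks look in the newest picture that a camera, given by its name, has taken for a name from the list of things; names that differ only in an ending like _2 or _b are one class to them, and where a whole thing is asked for, a point or a joint stands for the part that bears it (a point fixed in the world has none). Each returns a list of dicts, best first, with "conf" (0 to 1); they miss things now and then, are a little off and sometimes report something else, mostly with a low value. They report only what shows in the picture. A call takes as long as a camera call.
- models.boxes_of(camera, target): "uv" ([column, row] in pixels, amid what is visible of it).
The state is a dict: "time": time; "joint_positions": joint angles; "qd": joint speeds; "joint_torque": joint torques, N m; "ee_pos": TCP position; "tool_rot": TCP orientation; "ft_force": force on the tool from outside, world axes, zero at the start; "torque": the same for the moment, N m; "opening": finger opening in m; "grip_force": force on a finger pad.
Only numpy, scipy, OpenCV 4.12 (cv2) and the standard library are available. Lean on these libraries where they do the work, as an engineer would, in place of code of your own. Each camera call takes 0.05 s, during which the arm holds its last target. There are 200 camera calls.

## Working session

There is one attempt and no reset: what is moved stays moved. The work goes in short steps, Python scripts to look and compute and a shell command to move; the robot and the scene stay as the last step left them, time stands still between calls to the robot, and variables do not carry over. Pictures are saved under pics/ and viewed, at most 10 in all, crops included, and the job is handed in when it is done.

```bash
mkdir -p pics; cat > h.py <<'E'
import numpy as np, cv2
from station import telemetry, optics, models
def snap(n,f):
    im=optics.get_image(n); cv2.imwrite(f'pics/{f}.png',im[:,:,::-1]); return im
def ray(n,uv):
    c=optics.get_calibration(n);K=np.array(c['mtx']);T=np.array(c['world_from_camera'])
    d=T[:3,:3]@np.linalg.solve(K,[uv[0],uv[1],1.]); return T[:3,3],d
def atz(n,uv,z):
    o,d=ray(n,uv); return o+d*(z-o[2])/d[2]
def proj(n,P):
    c=optics.get_calibration(n);K=np.array(c['mtx']);T=np.linalg.inv(np.array(c['world_from_camera']))
    p=(T[:3,:3]@np.atleast_2d(P).T).T+T[:3,3]; q=(K@p.T).T; return q[:,:2]/q[:,2:]
def tri(r):
    A=0;b=0;
    for o,d in r:
        d=d/np.linalg.norm(d);M=np.eye(3)-np.outer(d,d);A=A+M;b=b+M@o
    return np.linalg.solve(A,b)
E
python3 - <<'E'
from h import *
np.set_printoptions(precision=3,suppress=True)
s=telemetry.get_state();print(s['time'],s['ee_pos'],s['tool_rot'],s['ft_force'],s['opening'])
for n in('scene','side','wrist'):
    snap(n,n+'0');print(n,np.array(optics.get_calibration(n)['world_from_camera']))
    for t in('heel_tall','heel_breast','heel_mid','heel_low','shoe','gauge_tip','jack'):
        print(t,[(np.round(d['uv'],1).tolist(),round(d['conf'],2)) for d in models.boxes_of(n,t)][:3])
E
```

```text
0.0 [ 0.171 -0.652  0.204] [[ 0.967  0.254 -0.   ]
 [ 0.254 -0.967  0.002]
 [ 0.    -0.002 -1.   ]] [ 0.017  0.005 -0.86 ] 0.08577376082954559
scene [[ 0.37   0.683 -0.63   1.594]
 [ 0.929 -0.276  0.247 -0.416]
 [-0.005 -0.676 -0.737  1.392]
 [ 0.     0.     0.     1.   ]]
heel_tall [([350.8, 236.9], 0.61)]
heel_breast [([345.4, 238.1], 0.78)]
heel_mid [([406.4, 250.0], 0.7), ([151.0, 273.9], 0.41)]
heel_low [([368.6, 279.2], 0.82), ([348.3, 237.8], 0.23)]
shoe [([241.6, 254.4], 0.9)]
gauge_tip [([243.7, 258.8], 0.71)]
jack [([247.5, 283.3], 0.82)]
side [[-0.943 -0.209  0.26   0.187]
 [-0.333  0.544 -0.77   1.12 ]
 [ 0.019 -0.812 -0.583  0.989]
 [ 0.     0.     0.     1.   ]]
heel_tall [([340.3, 316.7], 0.77)]
heel_breast [([340.0, 315.8], 0.98)]
heel_mid [([279.0, 351.0], 0.72)]
heel_low [([278.7, 306.6], 0.61), ([207.5, 349.1], 0.61)]
shoe [([345.6, 175.0], 0.83), ([341.7, 317.1], 0.19)]
gauge_tip [([345.7, 181.2], 0.7)]
jack [([349.6, 220.0], 0.79), ([270.4, 231.8], 0.25)]
wrist [[ 0.254 -0.922 -0.291  0.246]
 [-0.967 -0.242 -0.076 -0.632]
 [-0.001  0.301 -0.954  0.372]
 [ 0.     0.     0.     1.   ]]
heel_tall []
heel_breast []
heel_mid []
heel_low []
shoe []
gauge_tip []
jack []
```

View pics/scene0.png

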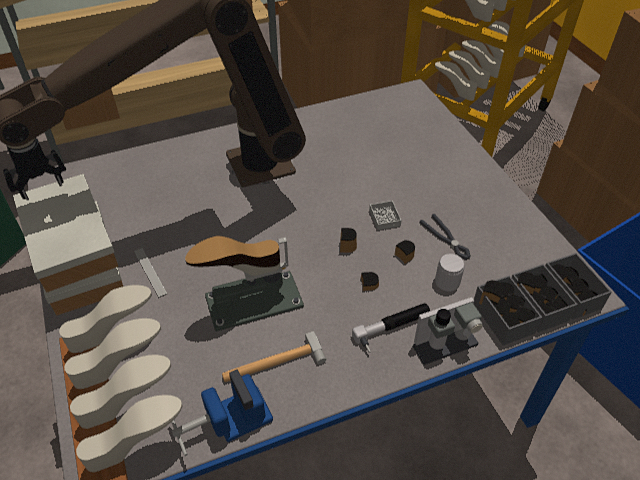

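View pics/side0.png

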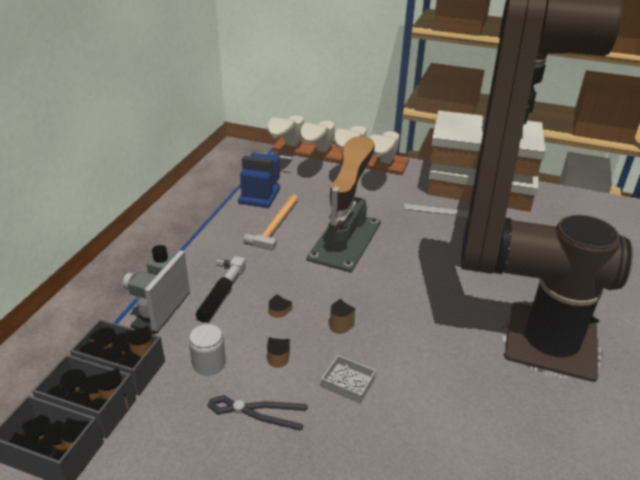

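The tall heel is at scene (348,240) and side (342,313). The shoe's toe points left in the scene view, with the gauge at about (284,250) in scene and (335,205) in side. The networks' gauge_tip in the scene is therefore well off.

```bash
python3 - <<'E'
from h import *
np.set_printoptions(precision=3,suppress=True)
print('heel tri',tri([ray('scene',(348,240)),ray('side',(342,313))]))
print('heel top z58',atz('scene',(348,233),.058),atz('side',(343,304),.058))
print('gauge top',tri([ray('scene',(284,240)),ray('side',(335,188))]))
print('toe/heel end on plane: toe',atz('scene',(192,250),.25),'seat',atz('scene',(270,248),.206))
print('jack corners', [atz('scene',p,.014) for p in((208,295),(217,324),(303,304),(290,272))])
print('jack side', [atz('side',p,.014) for p in((308,252),(350,265),(380,222),(345,203))])
for t in('heel_mid','heel_low'):pass
print('mid',tri([ray('scene',(404,250)),ray('side',(279,350))]),'low',tri([ray('scene',(369,280)),ray('side',(280,305))]))
for n,(u,v,w,h) in dict(scene=(180,200,200,130),side=(290,120,120,220)).items():
    im=cv2.imread(f'pics/{n}0.png')[v:v+h,u:u+w]
    cv2.imwrite(f'pics/{n}0c.png',cv2.resize(im,None,fx=4 if n=='scene' else 2.7,fy=4 if n=='scene' else 2.7,interpolation=cv2.INTER_CUBIC))
E
```

```text
heel tri [0.465 0.12  0.036]
heel top z58 [0.461 0.124 0.058] [0.464 0.111 0.058]
gauge top [ 0.561 -0.104  0.222]
toe/heel end on plane: toe [ 0.533 -0.332  0.25 ] seat [ 0.56  -0.142  0.206]
jack corners [array([ 0.495, -0.314,  0.014]), array([ 0.599, -0.317,  0.014]), array([ 0.622, -0.08 ,  0.014]), array([ 0.502, -0.074,  0.014])]
jack side [array([ 0.626, -0.1  ,  0.014]), array([ 0.505, -0.086,  0.014]), array([ 0.483, -0.307,  0.014]), array([ 0.607, -0.367,  0.014])]
mid [0.558 0.263 0.024] low [0.615 0.123 0.016]
```

View pics/scene0c.png

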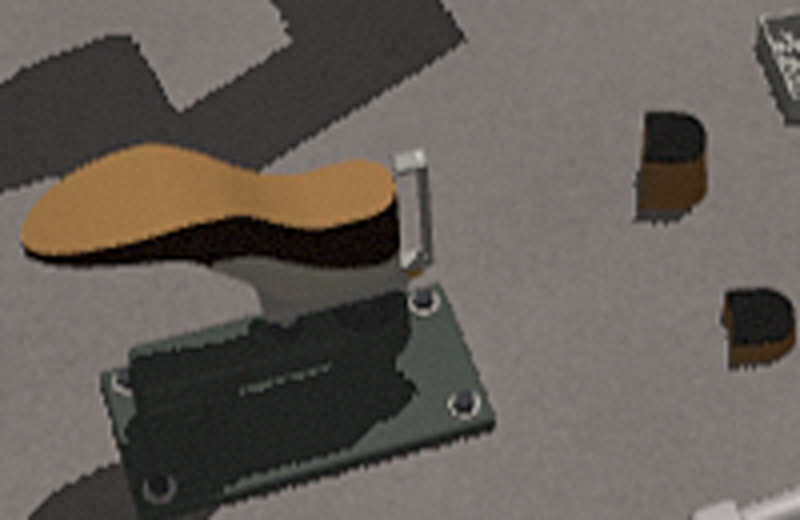

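The tall heel's flat breast faces about −y and its rounded back +y, much like the shoe. I'll go up and over for a wrist view.

```bash
python3 -m crank '[{"rot":[0,0,0],"dp":[3.3,-3.3,-2],"fingers":-1},{"rot":[0,0,0],"dp":[3.3,-3.3,-2],"fingers":-1},{"rot":[0,0,0],"dp":[3.3,-3.3,-2],"fingers":-1},{"rot":[0,0,0],"dp":[3.3,-3.3,-2],"fingers":-1},{"rot":[0,0,0],"dp":[3.3,-3.3,-2],"fingers":-1},{"rot":[0,0,0],"dp":[3.3,-3.3,-2],"fingers":-1},{"rot":[0,0,0],"dp":[3.3,-3.3,-2],"fingers":-1},{"rot":[0,0,0],"dp":[3.3,-3.3,-2],"fingers":-1}]'
```

```text
time: 2.2
ee_pos: [0.3603, -0.329, 0.3667]
tool_rot: [[0.967, 0.254, 0.001], [0.254, -0.967, -0.001], [0.0, 0.001, -1.0]]
ft_force: [-0.5, -0.1, 0.5]
opening: 0.0854
grip_force: 0.0
```

```bash
python3 -m crank '[{"rot":[0,0,0],"dp":[3.6,-5,0],"fingers":-1},{"rot":[0,0,0],"dp":[3.6,-5,0],"fingers":-1},{"rot":[0,0,0],"dp":[3.6,-5,0],"fingers":-1},{"rot":[0,0,0],"dp":[3.6,-5,0],"fingers":-1},{"rot":[0,0,0],"dp":[1.8,-5.2,0],"fingers":-1},{"rot":[0,0,0],"dp":[1.8,-5.2,0],"fingers":-1},{"rot":[0,0,0],"dp":[1.8,-5.2,0],"fingers":-1},{"rot":[0,0,0],"dp":[1.8,-5.2,0],"fingers":-1}]'; python3 -m crank '[{"rot":[0,0,-10],"dp":[0,0,1.4],"fingers":-1},{"rot":[0,0,-10],"dp":[0,0,1.4],"fingers":-1},{"rot":[0,0,-10],"dp":[0,0,1.4],"fingers":-1},{"rot":[0,0,-10],"dp":[0,0,1.4],"fingers":-1},{"rot":[0,0,-10],"dp":[0,0,1.4],"fingers":-1},{"rot":[0,0,-10],"dp":[0,0,1.4],"fingers":-1},{"rot":[0,0,-10],"dp":[0,0,1.4],"fingers":-1},{"rot":[0,0,-5],"dp":[0,0,1.4],"fingers":-1}]'
python3 - <<'E'
from h import *
np.set_printoptions(precision=3,suppress=True)
snap('wrist','w1');print(telemetry.get_state()['ee_pos'],np.array(optics.get_calibration('wrist')['world_from_camera']))
for t in('heel_tall','heel_breast','heel_mid','heel_low'):
    print(t,[(np.round(d['uv'],1).tolist(),round(d['conf'],2)) for d in models.boxes_of('wrist',t)][:3])
E
```

```text
time: 3.2
ee_pos: [0.4649, 0.1209, 0.3662]
tool_rot: [[0.967, 0.254, 0.001], [0.254, -0.967, -0.0], [0.001, 0.0, -1.0]]
ft_force: [0.7, -1.0, 0.4]
opening: 0.0851
grip_force: 0.0
time: 4.2
ee_pos: [0.465, 0.119, 0.2535]
tool_rot: [[0.002, 1.0, 0.0], [1.0, -0.002, 0.0], [0.0, 0.0, -1.0]]
ft_force: [0.1, -0.4, 0.8]
opening: 0.0859
grip_force: 0.0
[0.464 0.119 0.251] [[ 1.     0.001 -0.004  0.465]
 [-0.001 -0.954 -0.3    0.197]
 [-0.004  0.3   -0.954  0.418]
 [ 0.     0.     0.     1.   ]]
heel_tall [([322.3, 191.7], 0.8)]
heel_breast [([322.4, 191.2], 0.74)]
heel_mid []
heel_low [([472.2, 189.0], 0.86), ([614.9, 193.6], 0.59)]
```

View pics/w1.png

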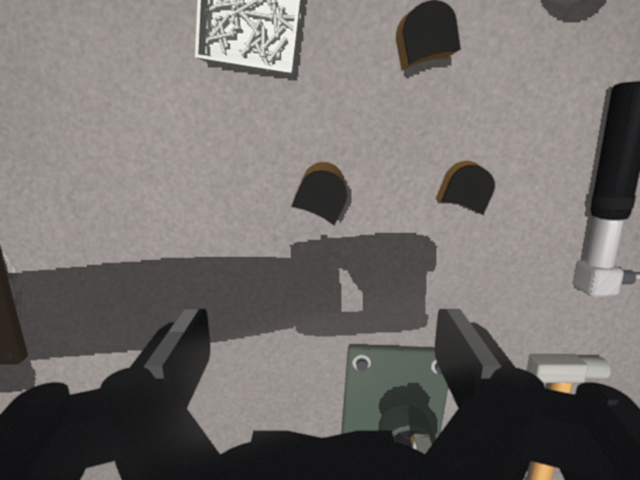

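Wrist view: the tall heel's black top is around (322,195) with its breast edge running (292,207)–(335,224). It is slightly rotated. I'll measure it on the z=58 mm plane.

```bash
cat > top.py <<'E'
from h import *
def fit(im,seed,z,cam='wrist',thr=60,r=60):
    g=im.max(2); m=(g<thr).astype(np.uint8)
    u,v=map(int,seed); w=np.zeros_like(m); w[max(0,v-r):v+r,max(0,u-r):u+r]=1; m&=w
    m=cv2.morphologyEx(m,cv2.MORPH_OPEN,np.ones((3,3),np.uint8))
    _,l,st,_=cv2.connectedComponentsWithStats(m); m=(l==l[v,u]).astype(np.uint8)
    c=max(cv2.findContours(m,0,cv2.CHAIN_APPROX_NONE)[0],key=cv2.contourArea)[:,0]
    P=np.array([atz(cam,p,z)[:2] for p in c])*1000
    box=cv2.minAreaRect(P.astype(np.float32)); return c,P,box
E
python3 - <<'E'
from top import *
np.set_printoptions(precision=1,suppress=True)
im=cv2.imread('pics/w1.png')[:,:,::-1]
for thr in (45,55,65):
    c,P,b=fit(im,(322,195),.058,thr=thr); q=cv2.boxPoints(b)
    hull=cv2.convexHull(P.astype(np.float32))[:,0]
    e=np.roll(hull,-1,0)-hull; L=np.linalg.norm(e,axis=1)
    print(thr,b); 
    for i in np.argsort(-L)[:6]: print(hull[i],L[i],np.degrees(np.arctan2(e[i,1],e[i,0])))
E
```

```text
45 ((466.4804382324219, 126.27523803710938), (42.46754455566406, 44.18515396118164), 65.57600402832031)
[440.2 114.9] 38.723892 -24.423994
[480.3 103.8] 10.871754 64.27896
[445.4 133.1] 9.419032 -115.00776
[483.8 139.4] 7.319312 140.11813
[485.  113.6] 7.3186383 67.635445
[449.3 140.6] 6.323165 -117.56543
55 ((466.45159912109375, 126.18132019042969), (43.41688919067383, 45.1655387878418), 66.13025665283203)
[438.3 114.9] 39.58428 -23.869736
[445.4 134. ] 9.405615 -115.02393
[481.2 104.8] 8.696074 64.29697
[449.3 141.5] 8.432223 -117.58269
[441.4 125.5] 8.265978 -111.69625
[454.1 145.2] 5.988444 -142.0366
65 ((466.73870849609375, 126.11014556884766), (44.070770263671875, 45.77054977416992), 65.3888931274414)
[438.3 114.9] 40.877872 -24.611109
[481.2 102.8] 16.064985 65.865685
[449.3 141.5] 12.687634 -117.582794
[489.6 126.1] 6.7354026 98.733315
[488.6 132.8] 6.3480344 116.875595
[477.4  97.9] 6.263971 52.264954
```

```bash
python3 -m crank '[{"rot":[0,0,0],"dp":[0.5,0.1,0],"fingers":-1},{"rot":[0,0,8.2],"dp":[0,0,4],"fingers":-1},{"rot":[0,0,8.2],"dp":[0,0,4],"fingers":-1},{"rot":[0,0,8.1],"dp":[0,0,4],"fingers":-1},{"rot":[0,0,0],"dp":[0,0,4],"fingers":-1},{"rot":[0,0,0],"dp":[0,0,4],"fingers":-1},{"rot":[0,0,0],"dp":[0,0,2.8],"fingers":-1},{"rot":[0,0,0],"dp":[0,0,0],"fingers":-1}]' 
python3 - <<'E'
from h import *
snap('wrist','w2')
E
```

```text
time: 5.45
ee_pos: [0.4644, 0.1242, 0.0241]
tool_rot: [[0.42, 0.908, -0.005], [0.908, -0.42, -0.0], [-0.002, -0.004, -1.0]]
ft_force: [0.5, 0.1, -0.4]
opening: 0.0855
grip_force: 0.0
```

View pics/w2.png

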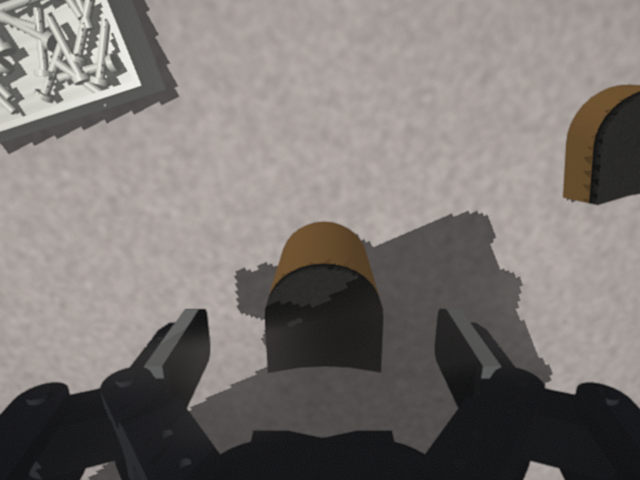

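The heel sits square and centred between the open fingers, breast edge level at row ~371. Closing at 60 N.

```bash
python3 - <<'E'
from h import *
np.set_printoptions(precision=1,suppress=True)
s=telemetry.get_state();R=np.array(s['tool_rot']);p=np.array(s['ee_pos'])
for q in((268,370),(380,372),(324,371)): print(R.T@(atz('wrist',q,.058)-p)*1000)
E
python3 -m crank '[{"rot":[0,0,0],"dp":[0,0,0],"fingers":1},{"rot":[0,0,0],"dp":[0,0,0],"fingers":1},{"rot":[0,0,0],"dp":[0,0,0],"fingers":1},{"rot":[0,0,0],"dp":[0,0,0],"fingers":1},{"rot":[0,0,0],"dp":[0,0,0],"fingers":1},{"rot":[0,0,0],"dp":[0,0,0],"fingers":1},{"rot":[0,0,0],"dp":[0,0,0],"fingers":1},{"rot":[0,0,0],"dp":[0,0,0],"fingers":1}]' 60
```

```text
[-20.2 -21.8 -32.2]
[-21.1  23.5 -32.2]
[-20.7   0.8 -32.2]
time: 6.5
ee_pos: [0.4673, 0.1244, 0.0279]
tool_rot: [[0.419, 0.908, 0.002], [0.908, -0.419, 0.001], [0.002, 0.002, -1.0]]
ft_force: [-2.1, -0.1, 6.2]
opening: 0.0431
grip_force: 60.0
```

```bash
python3 -m crank '[{"rot":[0,0,0],"dp":[0,0,-2],"fingers":1},{"rot":[0,0,0],"dp":[0,0,-4],"fingers":1},{"rot":[0,0,0],"dp":[0,0,-5],"fingers":1},{"rot":[0,0,0],"dp":[0,0,-5],"fingers":1},{"rot":[0,0,0],"dp":[0,0,-5],"fingers":1},{"rot":[0,0,-6.5],"dp":[0,0,-5],"fingers":1},{"rot":[0,0,-6.5],"dp":[0,0,-5],"fingers":1},{"rot":[0,0,-6.5],"dp":[0,0,-3],"fingers":1}]'
```

```text
time: 7.5
ee_pos: [0.4664, 0.1241, 0.3697]
tool_rot: [[0.088, 0.996, 0.005], [0.996, -0.088, 0.0], [0.001, 0.005, -1.0]]
ft_force: [-0.2, -0.5, -0.9]
opening: 0.0426
grip_force: 61.1
```

```bash
python3 -m crank '[{"rot":[0,0,0],"dp":[-5.1,2,0],"fingers":1},{"rot":[0,0,0],"dp":[-5.1,2,0],"fingers":1},{"rot":[0,0,0],"dp":[-5.1,2,0],"fingers":1},{"rot":[0,0,0],"dp":[-5.1,2,0],"fingers":1},{"rot":[0,0,0],"dp":[-5.1,2,0],"fingers":1},{"rot":[0,0,0],"dp":[-5.1,2,0],"fingers":1},{"rot":[0,0,0],"dp":[0,0,0],"fingers":1},{"rot":[0,0,0],"dp":[0,0,0],"fingers":1}]'
python3 - <<'E'
from h import *
np.set_printoptions(precision=4,suppress=True)
snap('wrist','w3');s=telemetry.get_state();print(s['ee_pos'],s['ft_force'])
print(np.array(optics.get_calibration('wrist')['world_from_camera']),optics.get_calibration('wrist')['mtx'])
for t in('gauge_tip','shoe'):
    print(t,[(np.round(d['uv'],1).tolist(),round(d['conf'],2)) for d in models.boxes_of('wrist',t)][:3])
E
```

```text
time: 8.5
ee_pos: [0.5571, -0.1914, 0.3658]
tool_rot: [[0.093, 0.996, -0.0], [0.996, -0.093, 0.001], [0.001, -0.0, -1.0]]
ft_force: [0.1, -0.6, -1.2]
opening: 0.0429
grip_force: 61.1
[ 0.5571 -0.1908  0.3662] [-0.0719 -0.0274 -0.9779]
[[ 0.9958 -0.0876 -0.0275  0.5647]
 [-0.0918 -0.9499 -0.2987 -0.1134]
 [ 0.0001  0.2999 -0.954   0.5325]
 [ 0.      0.      0.      1.    ]] [[389.3622   0.     322.0795]
 [  0.     389.3622 238.1278]
 [  0.       0.       1.    ]]
gauge_tip []
shoe [([322.0, 183.0], 0.65)]
```

View pics/w3.png

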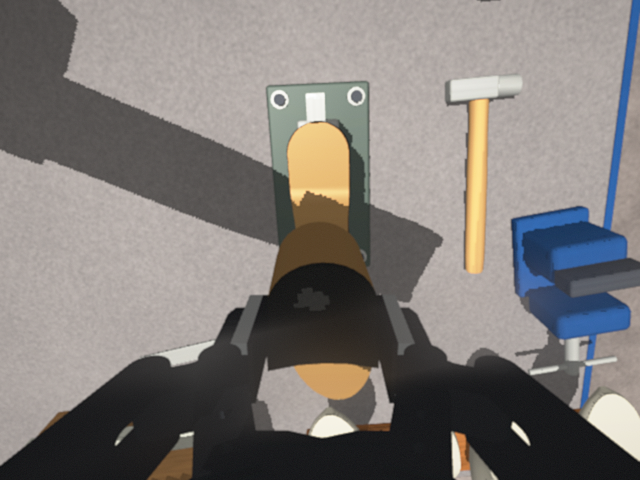

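The picture shows the seat, with its rounded back end at about (318,122), sides at cols 288–349 and the crease at row ~187. The gauge blade spans about (315,93)–(315,121), and the jack base corners are at (267,86) and (369,82).

```bash
python3 - <<'E'
from h import *
np.set_printoptions(precision=1,suppress=True)
im=cv2.imread('pics/w3.png')
cv2.imwrite('pics/w3c.png',cv2.resize(im[75:215,255:385],None,fx=4.2,fy=4.2,interpolation=cv2.INTER_CUBIC))
b=im.astype(int); m=((b[:,:,2]-b[:,:,0])>60)
L=[];Rr=[]
for v in range(125,186,4):
    c=np.where(m[v,270:370])[0]+270
    if len(c): print(v,c.min(),c.max(),atz('wrist',(c.min()-.5,v),.206)[:2]*1000,atz('wrist',(c.max()+.5,v),.206)[:2]*1000)
print('seat back',atz('wrist',(318,121.5),.206)*1000,'crease',atz('wrist',(320,187),.206)*1000)
for v in range(92,124,3):
    c=np.where((b[v,295:335].min(1)>130))[0]+295
    if len(c): print(v,c.min(),c.max(),atz('wrist',((c.min()+c.max())/2,v),.22)[:2]*1000)
E
```

```text
125 303 332 [ 548.5 -118.7] [ 572.6 -120.9]
129 297 338 [ 543.3 -121.4] [ 577.1 -124.5]
133 294 342 [ 540.5 -124.3] [ 580.1 -127.9]
137 291 344 [ 537.8 -127.2] [ 581.5 -131.2]
141 289 346 [ 535.8 -130.2] [ 582.9 -134.5]
145 288 347 [ 534.6 -133.2] [ 583.5 -137.7]
149 287 348 [ 533.4 -136.3] [ 584.1 -141. ]
153 287 348 [ 533.  -139.5] [ 583.8 -144.2]
157 287 348 [ 532.6 -142.8] [ 583.6 -147.4]
161 288 348 [ 533.1 -146.1] [ 583.4 -150.7]
165 288 349 [ 532.7 -149.3] [ 584. -154.]
169 288 349 [ 532.3 -152.6] [ 583.7 -157.3]
173 289 349 [ 532.7 -156. ] [ 583.5 -160.6]
177 289 349 [ 532.3 -159.3] [ 583.3 -164. ]
181 289 349 [ 532.  -162.6] [ 583.  -167.3]
185 289 349 [ 531.6 -166. ] [ 582.8 -170.7]
seat back [ 561.2 -117.2  206. ] crease [ 557.9 -170.1  206. ]
92 295 334 [560.7 -95.6]
95 295 334 [560.5 -97.7]
98 295 334 [560.3 -99.8]
101 295 334 [ 560.1 -101.9]
104 295 334 [ 559.9 -104.1]
107 295 334 [ 559.7 -106.2]
110 295 334 [ 559.4 -108.4]
113 295 334 [ 559.2 -110.5]
116 295 334 [ 559.  -112.7]
119 295 325 [ 555.4 -114.6]
122 295 310 [ 549.4 -116.3]
```

View pics/w3c.png

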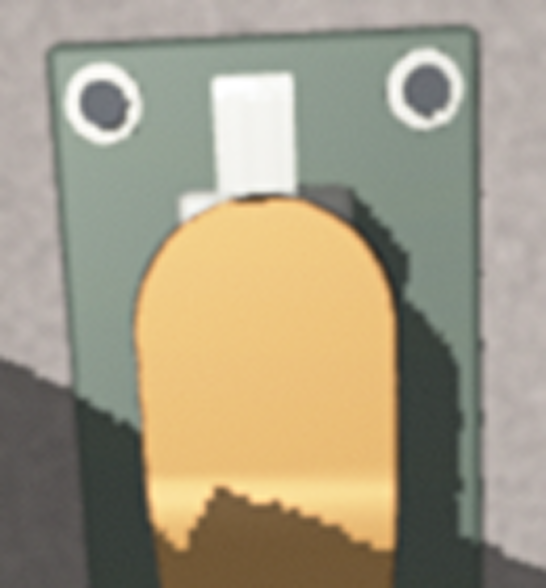

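```bash
python3 - <<'E'
from h import *
np.set_printoptions(precision=1,suppress=True)
f=lambda p:(255+(p[0]+.5)/4.2-.5,75+(p[1]+.5)/4.2-.5)
g=lambda p,z:atz('wrist',f(p),z)[:2]*1000
def ang(a,b):d=b-a;return np.degrees(np.arctan2(d[1],d[0]))
A,B=g((50,48),.014),g((478,29),.014);print('base back edge',A,B,np.linalg.norm(B-A),ang(A,B))
A,B=g((85,520),.014),g((50,48),.014);print('base L',ang(A,B),A,B)
A,B=g((481,520),.014),g((478,29),.014);print('base R',ang(A,B))
A,B=g((102,104),.016),g((426,90),.016);print('bolts',ang(A,B),(A+B)/2)
for z in(.218,.220):
  a,b,c,d=[g(p,z) for p in((212,77),(293,72),(217,194),(297,193))]
  print('gauge',z,a,b,c,d,ang(c,a),ang(d,b),np.linalg.norm(a-b),np.linalg.norm(a-c),(c+d)/2,(a+b)/2)
print('seat back', g((258,199),.206))
E
```

```text
base back edge [499.3 -71.8] [625.9 -78.1] 126.6830670672868 -2.840255661699603
base L 86.8822645178609 [ 491.6 -213.7] [499.3 -71.8]
base R 87.21160199752937
bolts -2.8811505234809887 [561.1 -91.3]
gauge 0.218 [553.5 -95.5] [568.1 -96. ] [ 552.3 -115.7] [ 567.  -116.8] 86.64633224570142 86.90928308628403 14.652405878745773 20.24500637213345 [ 559.7 -116.3] [560.8 -95.7]
gauge 0.22 [553.6 -95.6] [568.1 -96.1] [ 552.4 -115.7] [ 567.  -116.8] 86.6463322457015 86.90928308628426 14.559316104872169 20.116385647260902 [ 559.7 -116.2] [560.8 -95.8]
seat back [ 559.6 -117.4]
```

The gauge is 14.6 mm wide and 20.2 mm long as expected, and its angle agrees with the base. The shoe origin comes out at (558.3, −143.2), with the back direction at 87.0°. I'll move above the seat, 2 mm towards the toe, and look again.

```bash
python3 -m crank '[{"rot":[0,0,-2.3],"dp":[0,0,0],"fingers":1},{"rot":[0,0,0],"dp":[2.1,-0.05,0],"fingers":1},{"rot":[0,0,0],"dp":[2.05,-0.05,0],"fingers":1},{"rot":[0,0,0],"dp":[0,0,3.5],"fingers":1},{"rot":[0,0,0],"dp":[0,0,4],"fingers":1},{"rot":[0,0,0],"dp":[0,0,3.6],"fingers":1},{"rot":[0,0,0],"dp":[0,0,0],"fingers":1},{"rot":[0,0,0],"dp":[0,0,0],"fingers":1}]'
python3 - <<'E'
from h import *
np.set_printoptions(precision=4,suppress=True)
im=snap('wrist','w4');P=[]
for i in range(4):
    s=telemetry.get_state();P.append(s['ee_pos']);optics.get_image('side') if i<3 else snap('side','s4')
print(np.array(P),np.array(s['tool_rot']),s['ft_force'],s['time'],s['joint_positions'])
cv2.imwrite('pics/w4c.png',cv2.resize(im[130:400,220:430,::-1],None,fx=2.2,fy=2.2,interpolation=cv2.INTER_CUBIC))
E
```

```text
time: 9.65
ee_pos: [0.5594, -0.1497, 0.2569]
tool_rot: [[0.051, 0.999, 0.003], [0.999, -0.051, -0.001], [-0.001, 0.003, -1.0]]
ft_force: [0.4, -0.7, -1.1]
opening: 0.0427
grip_force: 61.2
[[ 0.5597 -0.1501  0.2576]
 [ 0.5598 -0.1503  0.2577]
 [ 0.5597 -0.1504  0.2576]
 [ 0.5594 -0.1505  0.2571]] [[ 0.052   0.9986  0.0034]
 [ 0.9986 -0.052  -0.0016]
 [-0.0014  0.0034 -1.    ]] [ 0.1881  0.1465 -0.8567] 9.85 [-25.0862   2.18   101.0459   0.0006  76.5615 -22.1038]
```

View pics/w4c.png

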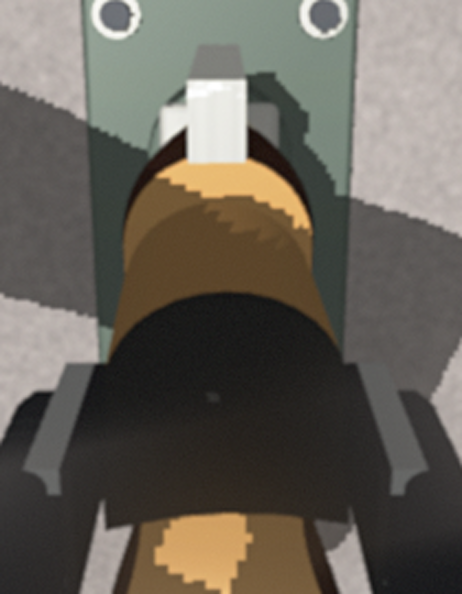

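The heel's back is just short of the gauge tip, as planned. The top's breast edge looks tilted, so I'll check that numerically before going on.

```bash
python3 - <<'E'
from h import *
np.set_printoptions(precision=1,suppress=True)
s=telemetry.get_state();R=np.array(s['tool_rot'])
im=cv2.imread('pics/w4.png')
g=cv2.GaussianBlur(cv2.cvtColor(im,cv2.COLOR_BGR2GRAY).astype(np.float32),(3,3),0)
L=[]
for c in range(270,380,4):
    d=np.diff(g[350:385,c]); i=d.argmax(); L.append((c,350.5+i,d[i]))
L=np.array(L);print(L.T)
ok=L[:,2]>6
P=np.array([R.T@atz('wrist',p[:2],.29) for p in L[ok]])*1000
k=np.polyfit(P[:,1],P[:,0],1);print('breast angle vs tool y',np.degrees(np.arctan(k[0])),P[:,0]-np.polyval(k,P[:,1]))
c=im[300:400,250:400].astype(float);c=255*(np.clip(c/130,0,1))**.5
cv2.imwrite('pics/w4d.png',cv2.resize(c.astype(np.uint8),None,fx=4.5,fy=4.5,interpolation=cv2.INTER_CUBIC))
E
```

```text
[[270.  274.  278.  282.  286.  290.  294.  298.  302.  306.  310.  314.
  318.  322.  326.  330.  334.  338.  342.  346.  350.  354.  358.  362.
  366.  370.  374.  378. ]
 [369.5 369.5 368.5 380.5 367.5 366.5 365.5 365.5 364.5 363.5 363.5 363.5
  363.5 362.5 362.5 363.5 372.5 363.5 363.5 363.5 363.5 364.5 373.5 365.5
  366.5 379.5 376.5 371.5]
 [ 40.8  40.2  37.5   4.1  16.2  17.   16.2  37.2  40.1  41.6  44.9  42.6
   40.4  45.6  45.5  40.   17.2  16.8  16.6  16.9  16.9  17.    5.1   4.4
   15.6  28.8  19.9  24.5]]
breast angle vs tool y -2.6539747270984186 [-2.3 -2.2 -1.7 -1.1 -0.5  0.   0.1  0.6  1.1  1.2  1.3  1.4  1.9  2.
  1.6 -2.6  1.7  1.8  1.9  1.9  1.5  0.8 -5.3 -3.8 -1.3]
```

View pics/w4d.png

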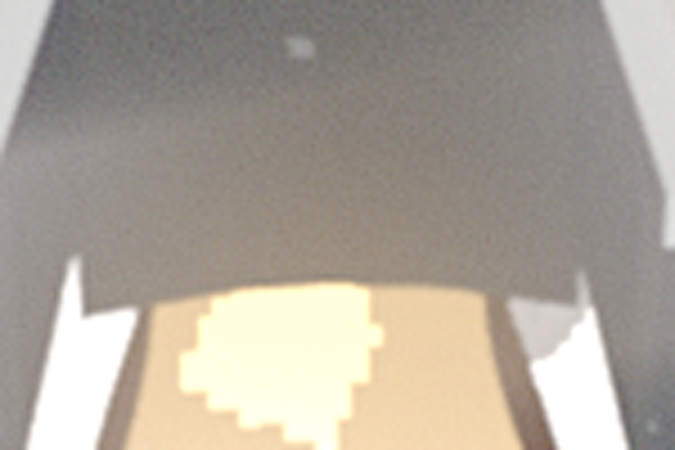

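```bash
python3 - <<'E'
from h import *
np.set_printoptions(precision=1,suppress=True)
s=telemetry.get_state();R=np.array(s['tool_rot']);p=np.array(s['ee_pos']);print(p*1000)
f=lambda q:(220+(q[0]+.5)/2.2-.5,130+(q[1]+.5)/2.2-.5)
T=lambda uv,z:R.T@(atz('wrist',uv,z)-p)*1000
for n,q,z in(('gauge tip L',(187,163),.22),('R',(247,163),.22),('tail L',(190,80),.22),('R',(246,80),.22),('heel back bottom',(218,197),.232),('seat left',(125,235),.206),('seat R',(313,235),.206),('top back',(228,292),.29)):
    print(n,T(f(q),z),(R@T(f(q),z)+p*1000)[:2])
for q in((268.8,370.1),(378.3,367.9)): print('breast',T(q,.29))
print('expected px: heel back, tcp-25.5',proj('wrist',p+R@np.array([.0293,0,.0255])),'top breast',proj('wrist',p+R@np.array([-.0207,0,-.0325])))
E
```

```text
[ 559.3 -150.5  256.7]
gauge tip L [33.1 -8.8 36.6] [ 552.3 -117. ]
R [33.1  5.7 36.7] [ 566.8 -117.8]
tail L [53.  -7.8 36.6] [554.3 -97.2]
R [52.9  5.4 36.6] [567.5 -97.9]
heel back bottom [27.7 -1.2 24.6] [ 559.6 -122.8]
seat left [ 10.5 -26.1  50.6] [ 533.9 -138.7]
seat R [10.5 23.8 50.7] [ 583.7 -141.3]
top back [ 26.6   0.9 -33.3] [ 561.5 -123.9]
breast [-19.5 -20.9 -33.4]
breast [-18.6  23.  -33.2]
expected px: heel back, tcp-25.5 [[321.2 215.8]] top breast [[321.  371.3]]
```

View pics/s4.png

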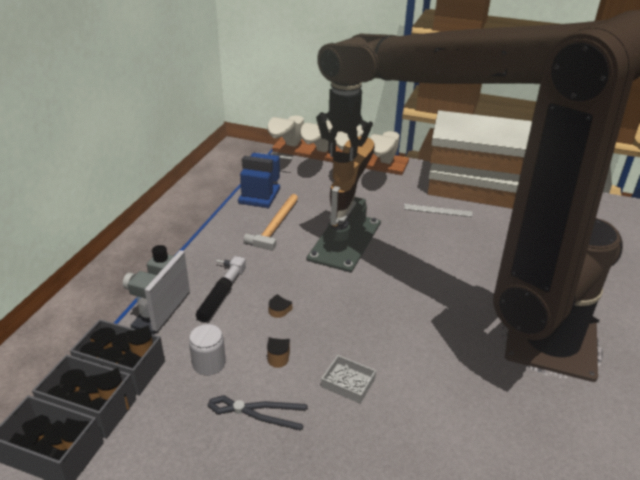

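Side view: the heel is held above the seat and the bystanders are undisturbed. That was my tenth picture, so from here I go by numbers. The relative offsets say to shift about −1.7 mm in tool y and +2 mm in tool x. I'll do that, then go down in small steps while reading the force.

```bash
python3 -m crank '[{"rot":[0,0,0],"dp":[0.2,-0.17,0],"fingers":1},{"rot":[0,0,0],"dp":[0,0,0.8],"fingers":1},{"rot":[0,0,0],"dp":[0,0,0.8],"fingers":1},{"rot":[0,0,0],"dp":[0,0,0],"fingers":1}]'
python3 - <<'E'
from h import *
np.set_printoptions(precision=1,suppress=True,linewidth=200)
im=snap('wrist','w5');s=telemetry.get_state();R=np.array(s['tool_rot']);p=np.array(s['ee_pos']);print(p*1000,s['ft_force'])
for q in((.033,-.007,.022),(.033,.007,.022),(.029,0,.026),(.053,0,.022)): print(proj('wrist',p+R@np.array(q)))
for c in(312,317,322): print(c,[tuple(im[v,c]) and '%d/%d/%d'%tuple(im[v,c]) for v in range(185,240,2)])
for r in(185,192,199): print(r,['%d'%im[r,c].min() for c in range(295,345,2)])
E
```

```text
time: 10.4
ee_pos: [0.5562, -0.1478, 0.2371]
tool_rot: [[0.052, 0.999, -0.003], [0.999, -0.052, 0.001], [0.001, -0.003, -1.0]]
ft_force: [0.4, -0.4, -0.2]
opening: 0.0426
grip_force: 61.2
[ 556.5 -148.   237.8] [ 0.5 -0.  -0.6]
[[307.  210.4]]
[[335.2 210.4]]
[[321.2 216.2]]
[[321.1 169.8]]
312 ['233/233/227', '233/233/227', '233/233/227', '233/232/228', '234/233/228', '234/234/228', '235/235/229', '233/233/228', '232/233/228', '233/233/228', '232/232/227', '233/233/228', '233/233/228', '232/232/227', '231/231/228', '232/226/210', '233/189/119', '235/188/116', '208/160/98', '116/88/53', '122/91/55', '96/73/45', '91/68/41', '91/68/43', '92/71/43', '92/68/42', '92/69/42', '92/70/41']
317 ['237/236/232', '237/237/232', '237/237/232', '237/237/231', '236/236/231', '236/236/230', '236/236/230', '235/236/230', '235/235/229', '236/235/229', '235/235/229', '235/234/229', '234/233/228', '235/234/229', '234/234/229', '233/227/215', '234/190/122', '235/188/117', '209/159/96', '117/88/53', '121/91/56', '120/89/53', '121/91/55', '97/73/43', '92/68/42', '93/70/43', '93/69/42', '91/69/40']
322 ['23
[... 226 characters left out ...]
/225/208', '233/189/119', '235/186/113', '136/104/63', '117/88/52', '118/88/52', '118/88/52', '118/89/53', '94/70/43', '92/69/42', '92/70/43', '93/70/45', '93/70/44']
185 ['135', '170', '191', '185', '200', '197', '193', '195', '227', '227', '230', '232', '230', '227', '225', '228', '229', '228', '228', '226', '225', '230', '201', '105', '108']
192 ['125', '202', '226', '231', '231', '228', '230', '223', '227', '226', '231', '231', '230', '227', '226', '228', '228', '229', '228', '225', '226', '230', '199', '109', '109']
199 ['139', '198', '228', '231', '156', '45', '9', '58', '209', '227', '229', '230', '229', '225', '224', '228', '228', '228', '227', '225', '225', '230', '185', '12', '16']
```

```bash
python3 - <<'E'
from h import *
im=cv2.imread('pics/w5.png');g=cv2.GaussianBlur(im[:,:,2],(3,3),0)
print('     ',list(range(268,384,4)))
for v in range(208,268,3): print(v,' '.join('%3d'%g[v,c] for c in range(268,384,4)))
E
```

```text
[268, 272, 276, 280, 284, 288, 292, 296, 300, 304, 308, 312, 316, 320, 324, 328, 332, 336, 340, 344, 348, 352, 356, 360, 364, 368, 372, 376, 380]
208  57  57  57  57  58  57 112  45  41  41  44 228 234 232 231 233 231 232 100  33  36  34  49  57  57  56  97 122 122
211  58  58  57  57  57  58  59  40  42  41  44 228 234 232 231 233 231 232 101  33  36  35  35  57  57  57  58 116 122
214  57  57  57  57  57  53  31  36  40  81 189 231 233 231 231 233 231 232 210 125  39  35  34  46  58  57  57  96 121
217  58  57  57  57  57  38  33  36 126 226 235 233 233 234 234 234 233 232 233 234 187  53  35  34  56  57  58  67 121
220  58  57  58  58  54  32  32  76 117 140 229 228 229 204 196 196 230 233 233 233 233 204  50  34  48  57  56  57 108
223  57  58  57  58  42  32  70 115 115 111 104 122 123 117 115 112 188 195 229 232 231 233 197  41  37  58  58  58  59
226  58  57  57  57  34  46 115 114 100  92  94 111 116 119 117 115 111 107 199 232 232 231 233 161  31  54  57  57  57
229  57  57  58  54  32 101 112  95  92  92  92  92 117 117 114 115 112 110 105 178 227 232 231 232  66  47  57  5
[... 745 characters left out ...]
  90  92  92  92  92  92  93  92  92  92  93  92  93  92  92  92  90  91  90 105 114 114  62  56  56
253  56  56  62  90  91  92  92  92  92  92  92  92  92  92  92  92  92  92  92  92  91  91  91  95 114 114  68  56  56
256  56  56  74  91  91  92  92  92  92  91  92  92  92  92  92  93  92  92  92  92  91  91  91  91 113 114  72  56  56
259  56  56  81  91  90  92  92  92  92  93  92  93  93  93  92  92  92  92  92  93  91  90  91  89 110 114  69  56  56
262  56  55  86  91  91  93  92  92  92  93  90  80  73  66  63  70  73  87  91  92  92  91  91  89 101 114  65  56  56
265  56  56  90  91  91  92  92  92  78  55  33  23  24  24  23  22  25  28  41  65  88  92  91  91  93 114  66  57  56
```

```bash
python3 - <<'E'
from h import *
np.set_printoptions(precision=1,suppress=True,linewidth=200)
s=telemetry.get_state();R=np.array(s['tool_rot']);p=np.array(s['ee_pos']);print(p*1000)
T=lambda uv,z:R.T@(atz('wrist',uv,z)-p)*1000
print('gauge',T((325,215.7),.220),'heel back',[T((319.7,222),z) for z in(.210,.2125)])
print('seat back edge',T((325,213.5),.206))
E
```

```text
[ 556.5 -148.   237.8]
gauge [31.3  1.9 17.9] heel back [array([25.4, -0.8, 27.9]), array([26.1, -0.7, 25.4])]
seat back edge [29.   2.  31.9]
```

The relative reading shows the heel needs about +2.5 mm in tool y, plus roughly +2.5 mm towards the gauge. I'll correct and re-read.

```bash
python3 -m crank '[{"rot":[0,0,0],"dp":[0.12,0.12,0],"fingers":1},{"rot":[0,0,0],"dp":[0.12,0.12,0],"fingers":1},{"rot":[0,0,0],"dp":[0,0,0],"fingers":1}]'
python3 - <<'E'
from h import *
np.set_printoptions(precision=1,suppress=True,linewidth=200)
im=snap('wrist','w6')[:,:,0];s=telemetry.get_state();R=np.array(s['tool_rot']);p=np.array(s['ee_pos']);print(p*1000,s['ft_force'],R[:,2]*1000)
g=cv2.GaussianBlur(im,(3,3),0)
print('     ',list(range(268,384,4)))
for v in list(range(200,240,2))+[244,250,256]: print(v,' '.join('%3d'%g[v,c] for c in range(268,384,4)))
E
```

```text
time: 10.82
ee_pos: [0.5597, -0.1458, 0.2391]
tool_rot: [[0.052, 0.999, 0.0], [0.999, -0.052, -0.0], [-0.0, 0.0, -1.0]]
ft_force: [0.2, -0.6, -0.7]
opening: 0.0427
grip_force: 61.2
[ 559.6 -145.9  239. ] [-0.3 -0.2 -1.3] [    0.3    -0.2 -1000. ]
      [268, 272, 276, 280, 284, 288, 292, 296, 300, 304, 308, 312, 316, 320, 324, 328, 332, 336, 340, 344, 348, 352, 356, 360, 364, 368, 372, 376, 380]
200  57  57  56  84 130 109 201 237 142 203 234 234 231 234 233 232 152  47 106 112  75  53  57  94 122 122 122 122 110
202  57  57  57  60  86 113 200 214  48 204 233 234 231 233 233 232 152  31  66 112  74  53  58  90 122 122 122 122 108
204  57  57  57  57  59 115 191 117  36 203 233 234 231 234 232 231 152  32  34  98  75  54  57  65 110 122 122 122 107
206  57  57  57  57  58 119 120  45  38 204 233 233 231 234 232 231 151  32  32  58  75  54  57  56  79 122 121 122 105
208  57  58  57  57  60 120  60  39  38 197 233 234 231 234 232 231 151  33  33  35  60  54  58  57  58 122 122 122 104
210  57  57  57  57  58 105  36  40  38 187 233 233 231 233 232 230 151  32  35  34  39  54  57  57  
[... 1358 characters left out ...]
 114  99  92  92  92  92  92  92  92  97 107 107 113 110 107 102  99 219 204  33  56  57  57  57  60
236  56  57  37 111 113  91  92  92  92  92  92  92  92  94  92  99 113 110 106 102  97 166 228  59  54  57  57  57  59
238  56  55  50 115 104  91  92  92  92  92  92  92  92  92  92 106 110 102  97 102  98  96 214 105  50  57  56  56  61
244  56  51 109 106  91  91  93  92  92  92  92  92  92  92  92  92  92  92  93  92  91  94  95 112  44  56  56  56  64
250  56  62 114  91  91  91  92  92  92  92  92  93  92  92  92  92  92  92  92  92  91  91  91 105  71  56  55  56  69
256  56  79 102  90  91  92  92  92  93  92  92  92  92  92  92  92  92  92  92  92  91  91  91  90  91  56  56  56  75
```

```bash
python3 - <<'E'
from h import *
np.set_printoptions(precision=1,suppress=True,linewidth=200)
s=telemetry.get_state();R=np.array(s['tool_rot']);p=np.array(s['ee_pos'])
T=lambda uv,z:R.T@(atz('wrist',uv,z)-p)*1000
g=cv2.imread('pics/w6.png')
for c in(308,312,316,318,320,322,324,326): print(c,' '.join('%d/%d'%(g[v,c,2],g[v,c,0]) for v in range(214,226)))
for v in(216.5,218.5): print('gauge',v,T((317.3,v),.220))
for v in(219.5,220.5,221.5): print('heel',v,T((319.3,v),.2115))
E
```

```text
308 233/227 232/227 232/227 232/228 234/222 234/180 207/113 136/60 111/50 120/55 122/56 112/50
312 233/228 233/227 233/228 233/228 234/222 235/180 207/112 136/59 114/51 120/54 122/55 112/50
316 230/224 230/224 230/225 230/226 232/220 233/178 207/111 138/61 115/51 119/53 121/54 121/56
318 232/227 232/227 232/227 232/227 235/221 235/180 209/112 137/60 113/51 116/52 119/52 120/54
320 233/227 234/228 233/228 234/229 234/223 228/177 179/102 126/55 115/51 118/54 120/54 119/54
322 232/226 232/225 233/227 233/227 233/221 205/172 134/87 110/47 115/51 117/51 118/52 117/52
324 232/226 231/226 232/226 233/229 233/220 205/170 135/88 111/46 115/51 117/51 117/53 115/50
326 229/223 230/225 229/223 231/226 231/217 202/168 132/84 109/48 112/51 115/51 115/53 116/52
gauge 216.5 [30.6 -1.9 19. ]
gauge 218.5 [29.6 -1.9 19. ]
heel 219.5 [26.9 -1.  27.5]
heel 220.5 [26.3 -1.  27.5]
heel 221.5 [25.8 -1.  27.5]
```

```bash
python3 -m crank '[{"rot":[0,0,0],"dp":[0.1,-0.06,0],"fingers":1},{"rot":[0,0,0],"dp":[0,0,0],"fingers":1}]'
cat > rel.py <<'E'
from h import *
import sys
np.set_printoptions(precision=1,suppress=True,linewidth=200)
im=snap('wrist',sys.argv[1])[:,:,0];s=telemetry.get_state();R=np.array(s['tool_rot']);p=np.array(s['ee_pos']);print(p*1000,s['ft_force'],R[:,2]*1000)
g=cv2.GaussianBlur(im,(3,3),0)
print('    ',list(range(272,376,4)))
for v in [206]+list(range(212,232,2))+[236,250]: print(v,' '.join('%3d'%g[v,c] for c in range(272,376,4)))
E
python3 rel.py w7
```

```text
time: 11.12
ee_pos: [0.5589, -0.1448, 0.2389]
tool_rot: [[0.052, 0.999, 0.0], [0.999, -0.052, 0.0], [0.0, 0.0, -1.0]]
ft_force: [0.3, -0.6, -0.9]
opening: 0.0429
grip_force: 61.2
[ 558.9 -144.8  238.8] [ 0.6  0.1 -1.1] [    0.1    -0.  -1000. ]
     [272, 276, 280, 284, 288, 292, 296, 300, 304, 308, 312, 316, 320, 324, 328, 332, 336, 340, 344, 348, 352, 356, 360, 364, 368, 372]
206  57  57  58  57  99 118 104  40  95 232 235 231 233 232 230 229  37  32  59  97  53  56  57  78 122 122
212  57  57  57  56 101  42  39  41  79 232 234 231 233 232 229 227  34  33  36  34  53  57  57  57  79 122
214  57  57  57  57  71  31  37  40  78 231 234 230 233 232 230 226  34  35  36  34  44  57  57  57  59 115
216  57  57  58  58  39  32  32  38  80 231 234 230 232 232 229 225  36  35  37  35  35  57  57  58  57  96
218  57  58  57  53  32  32  32  42 146 231 234 230 232 232 230 229 125  42  35  35  33  52  58  58  57  65
220  57  57  57  43  32  32  37  82 220 232 234 227 228 227 224 227 225 151  47  35  35  40  58  57  57  58
222  57  57  57  35  32  33  78 114 187 196 185 166 154 147 145 162 235 232 148  38  35  34  57  57  57  57
224  57  57  55  31  32  62 113 113 107 100 116 120 116 115 113 123 195 202 228 106  33  34  54  57  58  57
226  58  58  47  32  40 108 114 100  92  91 116 118 118 117 114 111 113 137 232 205  54  34  47  58  57  58
228  58  58  38  32  77 115 102  93  92  93  98 102 119 117 114 112 109 113 185 234 155  33  37  57  57  57
230  57  58  34  41 111 105  93  93  92  92  92 106 119 117 114 112 109 105 122 226 226  57  34  57  57  58
236  57  48  52 113  91  92  92  92  92  92  92  92  92  93 113 106 109 107 102  97 132 233  76  45  57  57
250  54 103  91  91  92  92  92  92  92  92  92  92  92  92  92  92  92  92  92  91  91  91 105  98  55  56
```

Heel and gauge centres now agree (319.5 vs 319.3), with a gap of about 2 mm. Going down.

```bash
python3 -m crank '[{"rot":[0,0,0],"dp":[0,0,0.2],"fingers":1},{"rot":[0,0,0],"dp":[0,0,0.2],"fingers":1},{"rot":[0,0,0],"dp":[0,0,0],"fingers":1}]'; python3 rel.py w8; python3 -m crank '[{"rot":[0,0,0],"dp":[0,0,0.1],"fingers":1},{"rot":[0,0,0],"dp":[0,0,0],"fingers":1}]';python3 -m crank '[{"rot":[0,0,0],"dp":[0,0,0.1],"fingers":1},{"rot":[0,0,0],"dp":[0,0,0],"fingers":1}]'
```

```text
time: 11.55
ee_pos: [0.5587, -0.1448, 0.2345]
tool_rot: [[0.052, 0.999, -0.001], [0.999, -0.052, 0.0], [0.0, -0.001, -1.0]]
ft_force: [0.7, -0.6, -0.0]
opening: 0.0427
grip_force: 61.2
[ 558.8 -144.8  234.6] [ 0.5  0.2 -1. ] [   -0.4     0.2 -1000. ]
     [272, 276, 280, 284, 288, 292, 296, 300, 304, 308, 312, 316, 320, 324, 328, 332, 336, 340, 344, 348, 352, 356, 360, 364, 368, 372]
206  58  58  57  57  97 126 138  50  95 232 235 231 233 232 230 235  50  31  82 105  55  56  57  86 122 122
212  57  58  58  57 110  66  37  41  94 232 234 231 233 233 230 234  45  32  35  38  53  56  58  57  79 122
214  57  57  58  57  95  35  34  41  95 232 234 230 232 233 230 234  42  32  36  34  47  56  58  57  58 110
216  57  58  57  57  52  32  34  40  93 231 234 230 232 232 230 234  43  34  37  35  38  56  58  58  57  90
218  57  58  58  57  34  32  33  38  84 231 234 230 232 231 230 233  44  34  37  35  34  54  58  58  57  65
220  58  57  57  51  32  32  31  41 121 231 234 231 233 233 230 233 128  50  35  36  35  45  58  58  58  56
222  58  57  59  40  32  33  37  75 138 227 230 226 229 228 225 2
[... 348 characters left out ...]
34  40  57  57  57
230  58  57  35  32  80 107  92  93  93  92 110 109  99 117 115 112 110 105 140 231 168  34  35  57  57  57
236  57  48  37 107  92  92  92  92  92  92  93  92  97  92 108 113 111 106 103  96 179 226  57  44  57  57
250  53 104  91  90  92  92  92  92  92  92  92  92  93  92  92  93  93  92  92  91  91  90 105 106  52  56
time: 11.85
ee_pos: [0.559, -0.1449, 0.2341]
tool_rot: [[0.052, 0.999, 0.0], [0.999, -0.052, -0.0], [-0.0, 0.0, -1.0]]
ft_force: [0.0, -0.4, 0.8]
opening: 0.043
grip_force: 61.4
time: 12.1
ee_pos: [0.559, -0.1449, 0.2335]
tool_rot: [[0.052, 0.999, 0.0], [0.999, -0.052, -0.0], [-0.0, 0.001, -1.0]]
ft_force: [-1.4, -0.1, 2.3]
opening: 0.043
grip_force: 61.9
```

```bash
python3 -m crank '[{"rot":[0,0,0],"dp":[0,0,0.2],"fingers":1},{"rot":[0,0,0],"dp":[0,0,0.2],"fingers":1},{"rot":[0,0,0],"dp":[0,0,0],"fingers":1},{"rot":[0,0,0],"dp":[0,0,0],"fingers":1}]';python3 -m crank '[{"rot":[0,0,0],"dp":[0,0,0.2],"fingers":1},{"rot":[0,0,0],"dp":[0,0,0],"fingers":1},{"rot":[0,0,0],"dp":[0,0,0],"fingers":1}]'; python3 rel.py w9
```

```text
time: 12.6
ee_pos: [0.559, -0.1449, 0.2296]
tool_rot: [[0.052, 0.999, 0.001], [0.999, -0.052, -0.0], [-0.0, 0.001, -1.0]]
ft_force: [-3.8, 1.1, 5.4]
opening: 0.0427
grip_force: 62.4
time: 12.98
ee_pos: [0.559, -0.1449, 0.228]
tool_rot: [[0.052, 0.999, 0.001], [0.999, -0.052, -0.0], [-0.0, 0.001, -1.0]]
ft_force: [-2.8, 1.2, 6.5]
opening: 0.0429
grip_force: 62.6
[ 559. -145.  228.] [-3.3  1.7  6.4] [    0.6    -0.5 -1000. ]
     [272, 276, 280, 284, 288, 292, 296, 300, 304, 308, 312, 316, 320, 324, 328, 332, 336, 340, 344, 348, 352, 356, 360, 364, 368, 372]
206  58  57  58  57 114 116 178  39 145 233 235 231 234 233 230 228  34  33  89  98  54  57  58 110 122 123
212  57  58  58  64 119  46  40  40 145 232 235 231 234 233 230 228  34  32  34  43  55  55  57  57  90 123
214  58  58  57  63  98  32  41  40 136 232 235 231 233 233 230 227  35  31  35  34  49  56  58  58  66 120
216  58  58  58  59  57  32  34  40 123 232 234 230 233 232 230 227  34  32  36  35  39  56  58  58  56  99
218  58  58  57  54  32  32  33  40 122 232 234 231 234 232 229 227  33  33  35  35  34  56  58  58  57  
[... 166 characters left out ...]
 227 224 225 220 151  44  35  35  39  58  57  58  57
224  58  58  54  33  33  37  89 118 140 131 151 149 150 148 145 154 213 233 146  39  36  35  57  57  57  58
226  58  58  47  33  33  77 114  99  91  92 121 119 118 115 113 111 129 208 229 107  33  34  52  57  58  58
228  58  58  39  31  54 111 101  93  93  96 110 116 120 118 115 112 108 125 216 207  56  34  44  58  58  58
230  58  58  33  34  98 106  93  92  93  92  92 116 120 118 115 113 110 106 141 231 156  34  36  58  57  57
236  56  42  48 112  92  93  93  92  93  92  93  92  92 100 113 108 111 107 103  97 180 221  39  48  57  57
250  51 112  91  91  92  93  93  92  93  92  92  93  93  93  92  93  92  92  92  91  91  90 106  95  54  57
```

```bash
python3 -m crank '[{"rot":[0,0,0],"dp":[0,-0.04,0.2],"fingers":1},{"rot":[0,0,0],"dp":[0,0,0.15],"fingers":1},{"rot":[0,0,0],"dp":[0,0,0],"fingers":1},{"rot":[0,0,0],"dp":[0,0,0],"fingers":1},{"rot":[0,0,0],"dp":[0,0,0],"fingers":1}]'; python3 rel.py w10 | head -1
```

```text
time: 13.65
ee_pos: [0.559, -0.145, 0.2254]
tool_rot: [[0.052, 0.999, 0.002], [0.999, -0.052, -0.001], [-0.001, 0.002, -1.0]]
ft_force: [-3.2, 1.5, 7.7]
opening: 0.0432
grip_force: 63.0
[ 559.  -145.   225.4] [-3.3  0.8  9.5] [    1.7    -0.8 -1000. ]
```

```bash
python3 -m crank '[{"rot":[0,0,0],"dp":[0,0,0.16],"fingers":1},{"rot":[0,0,0],"dp":[0,0,0],"fingers":1},{"rot":[0,0,0],"dp":[0,0,0],"fingers":1},{"rot":[0,0,0],"dp":[0,0,0],"fingers":1}]'; python3 rel.py w11
python3 - <<'E'
from h import *
F=[]
for i in range(12): optics.get_image('side'); s=telemetry.get_state(); F.append([*s['ft_force'],*np.array(s['ee_pos'])*1000])
print(np.mean(F,0).round(2),np.std(F,0).round(2),s['torque'])
a=cv2.imread('pics/side0.png');b=optics.get_image('side')[:,:,::-1]
for t in('heel_mid','heel_low'): print(t,[(np.round(d['uv'],1).tolist(),round(d['conf'],2)) for d in models.boxes_of('side',t)][:2])
E
```

```text
time: 14.2
ee_pos: [0.559, -0.145, 0.2241]
tool_rot: [[0.052, 0.999, 0.002], [0.999, -0.052, -0.001], [-0.001, 0.002, -1.0]]
ft_force: [-4.1, 0.8, 10.7]
opening: 0.0428
grip_force: 63.1
[ 559.  -145.   224.1] [-3.7  1.7  9.7] [    1.8    -0.9 -1000. ]
     [272, 276, 280, 284, 288, 292, 296, 300, 304, 308, 312, 316, 320, 324, 328, 332, 336, 340, 344, 348, 352, 356, 360, 364, 368, 372]
206  57  58  57  65 118 131 125  39 146 233 235 231 234 233 230 228  34  34  89  98  54  57  58 111 123 123
212  57  58  58  70 119  47  38  40 128 233 235 231 234 233 230 227  34  34  35  41  55  56  58  57  91 123
214  58  58  57  70  96  33  38  41 123 233 235 231 234 233 231 227  34  35  36  34  51  55  58  58  70 119
216  57  58  58  65  55  32  38  41 123 231 235 231 233 233 230 227  34  37  36  35  39  56  58  57  56  96
218  58  57  58  55  33  32  33  41 124 232 235 231 233 233 230 226  36  35  36  36  34  55  58  57  58  69
220  58  57  58  43  32  33  35  48 173 232 235 231 233 233 231 230 125  47  36  35  34  49  58  58  58  59
222  58  58  58  35  32  32  43  91 172 226 230 226 228 227 224 
[... 202 characters left out ...]
9 118 116 113 111 129 208 231 111  33  35  52  57  57  58
228  58  57  37  32  54 112 100  92  92  95 124 121 118 118 116 113 109 126 216 212  56  34  44  58  58  58
230  58  57  33  34  97 106  93  93  92  95 111 109 110 118 115 113 111 106 137 232 156  33  37  58  58  58
236  57  42  49 113  92  92  93  93  93  93  93  93  99  93 116 113 112 108 103  97 181 223  41  48  58  58
250  51 112  91  91  92  93  92  93  93  93  93  93  93  93  93  93  93  93  93  92  91  91 105  97  54  56
[  -3.88    1.45    9.65  559.   -145.    224.17] [0.64 0.43 0.43 0.01 0.01 0.01] [ 0.20416755  0.65993692 -0.01097152]
heel_mid [([277.7, 351.7], 0.8), ([207.9, 348.7], 0.44)]
heel_low [([276.4, 309.5], 0.97)]
```

Net push is about 10.5 N and the sink about 10 mm. The pose is steady, the heel sits centred at the gauge, and the neighbouring heels are where they were.

```bash
python3 -c "from station import hand_in; print(hand_in())"
```

```text
the job is handed in; nothing more can be done
None
```

I set the tall heel on the heel seat, square at the back gauge by my measurements, and handed in with the arm still pressing it at about 10.5 N, roughly 10 mm of sink. The gap to the gauge is about 2 mm and the sideways force on the tool is about 4 N.

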